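Fit the beater to the herb mill and keep it pressed

ROBOT

A 7-joint arm with a two-finger parallel gripper is mounted at the origin on the work surface. World frame = base frame: x ahead of the robot, y to its left, z up, the work surface at z = 0. Lengths are in m, angles in rad, forces in N, time in s.
With the tool pointing down it reaches from about 0.4 to 0.925 m from the base axis. Payload 4.1 kg.
Tool frame: the origin (TCP) lies midway between the tips of the shut fingers; the grasp point (between the pads) lies 19 mm behind it (robot.grip_point_offset is the z of the grasp point in the tool frame, in m); z points along the fingers, y is the line along which they close (so a half turn about z gives the same grasp; the last joint's range is limited). The gripper opens to 85 mm and grips with 20 to 120 N. Pads are 22 mm wide; open, the fingers measure 114 mm over their backs; the gripper's body (76 mm by 85 mm) begins 54 mm behind the grasp point. The pads swing forward as they close: fully open they stand 13 mm farther back than shut.
Start: joints at [-1.217, 0.398, 0.045, 1.537, -0.019, 1.207, -0.051], TCP at [0.284, 0.585, 0.231] pointing down, gripper open.
Joint ranges: [-2.82, 2.82], [-0.49, 2.23], [-1.37, 1.46], [0, 2.46], [-1.36, 4.5], [0.23, 2], [-2.94, 2.94]. Speed limits (rad/s): [2.57, 2.57, 3.14, 3.14, 3.14, 3.14, 3.14].

INTERFACE

Orientations are given as a rotation vector (axis times angle).
In Python, from cell import robot gives the robot as it stands.
- The arm moves only by the tool play_rows, never from a script. Its argument "plan" is one flat list of numbers, 5 for each row, row after row: the finger opening in mm, from 0 to 85.4, then the shift along the tool's x, y, z in mm, then the turn about the tool's z in rad. In form: [grip, tx, ty, tz, spin, grip, tx, ty, tz, spin, ...]. A call has 1 to 10 rows; each row is the pose to reach, as a shift and turn from the pose commanded when the call began, along the tool's axes at that moment; what a row does not reach only later rows make up. A row lasts 1/10 s, in which the tool goes at most 50 mm and 8.59 degrees, less where a joint would pass 70% of its speed; a pose out of reach is approached as far as the arm can. A call with a gripper value outside its range is refused whole. The fingers move at their own pace and stop on an object; the grip force is fixed at half the most. Time passes only in rows, so rows that repeat a pose let the fingers close. It gives the time, the measured TCP pose, the force, the opening and the grip force at its end, in the units of the state.
- robot.get_obs(): the state, without advancing time (a new reading comes with each control period).
- robot.read_camera(name): name is "scene" or "side" or "wrist"; returns a dict with "image" (480x640x3 uint8, red, green, blue), "K" (3x3 intrinsics, pixels), "pose" (4x4, takes a point from camera to world coordinates); the wrist camera has in their place "tool_from_camera" (4x4, takes a point from camera to tool coordinates, whose origin is the TCP and whose axes are the flange's). Camera axes: x right, y down, z forward; pixel columns grow to the right and rows downward; lengths in m; the calibration is good to about 2 mm. A picture is of the moment at which its call begins: read the wrist's pose just before it. There is no depth.
- robot.finish_job(): hands the job in; it is judged then, once.
The state is a dict: "clock": time; "joint_positions": joint angles; "dq": joint speeds; "tau": joint torques, N m; "tool_pos": TCP position; "tcp_rot": TCP orientation; "force": force on the tool from outside, world axes, zero at the start; "torque": the same for the moment, N m; "finger_gap": finger opening in m; "grip_force": force on a finger pad.
Only numpy, scipy, OpenCV 4.12 (cv2) and the standard library are available. Lean on these libraries where they do the work, as an engineer would, in place of code of your own. Each camera call takes 0.05 s, during which the arm holds its last target. There are 200 camera calls.

TASK

Throw the herb mill's toggle clamp fully back so that its arm is off the drive socket; then take the beater out of its stand by its square grip, turn it so that its cross-shaped splines mesh with the socket, and push it fully home against the spring. Finish while still gripping the beater and pressing it home: do not let go. Leave the oregano pot, dibber, spoon and funnel where they are.

Things in the scene. Friction and masses are not known exactly. Their poses are not given: they have to be found in the camera images.
- mill: herb mill fixed to the shelf: white plastic housing 130 x 100 mm, 65 mm high, with a square steel drive hub (48 mm square, 26 mm high) on top and a steel toggle clamp on the side away from the robot. Origin on the shelf under the hub's centre; x points from the hub to the clamp's pivot, y along the pivot's axis, z up. Turned up to 0.4 rad about z
- socket_mouth (a point): centre of the cross-shaped socket in the hub, at the hub's top face, 91 mm above the shelf. x and y lie along the two crossing slots, z up. Each slot is 27 mm long and 10.5 mm wide, the socket 26 mm deep; a light spring plunger stands in its middle, its top 11 mm below the mouth. The hub stands at any angle to the mill and is stiff to turn (0.15 N m). The closed clamp arm lies over the mouth
- plunger (a joint): how far the spring plunger in the socket is pushed down, m: 0 free, 0.011 when the beater is fully home (4 N at first, 8 N at home); released, it lifts the beater some 10 mm out
- clamp (a joint): angle of the toggle clamp, rad: 0 closed (arm level over the socket, handle upright), 1.75 stop, fully thrown back (handle lying back away from the socket, arm upright). Pushed past about 0.3 it goes over centre and falls back by its own weight; short of about 0.15 it falls shut. Needs less than 1 N at the handle
- clamp_pivot (a point): clamp's pivot axis, 55 mm from the hub's centre along the mill's x, 101 mm above the shelf. The clamp is an L: a steel arm 14 mm wide and 9 mm thick reaching 70 mm from the pivot over the socket, with a rubber pad under it, and a handle 78 mm long at right angles to it, upright when closed
- clamp_handle (a point): centre of the handle's black crossbar (60 mm long along the mill's y, 16 mm thick), 70 mm from the pivot, 171 mm above the shelf when closed. To throw the clamp push the handle along the mill's +x
- beater: steel beater, loose, about 0.15 kg, upright in the stand at any angle. Origin: centre of the underside of its collar (disc 42 mm across, 5 mm thick); z up, x and y along its two crossing spline fins, 24 mm across, 8 mm thick, reaching 22 mm below the collar, ends rounded. They fit the socket in any quarter turn; home when the collar lies on the hub's top
- beater_grip (a point): centre of the beater's grey plastic grip, 71 mm above the collar's underside, at its top; the grip is 28 mm square and 40 mm high, its flat sides square to the beater's x and y. Between collar and grip are wire loops 52 mm across
- stand: wooden block 75 x 75 mm, 40 mm high, fixed, with a round 29 mm through hole in the middle from which the beater hangs by its collar. Origin at the centre of its underside, z up. Mill and stand can change sides
- pot: bystander: white ceramic pot of oregano, 96 mm across, 85 mm high (about 160 mm with leaves); origin at the centre of its underside
- dibber: bystander: steel dibber with T handle, 206 mm long, lying; origin under the middle
- spoon: bystander: wooden spoon lying, about 200 mm long; origin under its middle
- funnel: bystander: black silicone funnel standing mouth down, 84 mm across, 80 mm high; origin at the centre of its underside
There are look-alikes about, which are no part of the job. Of the things like the beater, leave any that is blue; of the rest the larger one is meant.

How it is judged:
On the way, in this order (a step that is already met when the one before it is completed fails the run):
1. the clamp is thrown fully back while the beater is still in its stand (value of joint clamp above 1.5 rad and z of beater in the frame of stand below 0.05 m and horizontal distance between beater and stand below 0.02 m), for 0.2 s.
2. the beater's splines have entered the socket (z of beater in the frame of socket_mouth below 0.015 m and horizontal distance between beater and socket_mouth below 0.005 m), for 0.05 s.
At the end, for the whole second after the job is handed in: Clamp back (over 1.5 rad); beater upright (0.12 rad), centred (4 mm), meshed (0.25 rad) and home in the socket: collar within 3 mm of the hub's top, plunger down more than 8 mm, fingers still gripping it (over 2 N) and holding it down, through the last second (value of joint clamp above 1.5 rad and z of beater in the frame of socket_mouth below 0.003 m and horizontal distance between beater and socket_mouth below 0.004 m and angle between beater's own z axis and vertical below 0.12 rad and (angle between the x axis of beater and the x axis of socket_mouth, either way round below 0.25 rad or angle between the x axis of beater and the y axis of socket_mouth, either way round below 0.25 rad) and value of joint plunger above 0.008 m and contact force between the fingers and beater above 2 N); the arm keeps its last pose, push and grip.
It fails at once if the oregano pot was moved by more than 30 mm (distance of pot from where it was at the start of the episode above 0.03 m).
It fails at once if the dibber was moved by more than 30 mm (distance of dibber from where it was at the start of the episode above 0.03 m).
It fails at once if the spoon was moved by more than 30 mm (distance of spoon from where it was at the start of the episode above 0.03 m).
It fails at once if the funnel was moved by more than 30 mm (distance of funnel from where it was at the start of the episode above 0.03 m).
It also fails if it takes over 48 s, if anything falls off the work surface, if the arm or the gripper's body presses on something with over 40 N, if the wrist force passes 120 N, or if a joint passes its speed limit or range.

## Working session

There is one attempt and no reset: what is moved stays moved. The work goes in short steps, Python scripts to look and compute and a tool call to move; the robot and the scene stay as the last step left them, time stands still between calls to the robot, and variables do not carry over. Pictures are saved under pics/ and viewed, at most 10 in all, crops included, and the job is handed in when it is done.

Besides the shell and the picture viewer there is one more tool, called after ">>>" by a JSON object that holds its "method" and its "body", one argument or row to a line. play_rows: Moves the arm, as the interface text tells. Its arguments: {"type":"object","properties":{"plan":{"type":"array","items":{"type":"number"}}},"required":["plan"]}

```bash
mkdir -p pics; ls; cat > h.py <<'E'
import numpy as np, cv2
from scipy.spatial.transform import Rotation as R
from cell import robot
def cam(n):
    o=robot.get_obs(); c=robot.read_camera(n); K=np.array(c["K"])
    if n=="wrist":
        T=np.eye(4); T[:3,:3]=R.from_rotvec(o["tcp_rot"]).as_matrix(); T[:3,3]=o["tool_pos"]
        P=T@np.array(c["tool_from_camera"])
    else: P=np.array(c["pose"])
    return c["image"],K,P
def ray(K,P,u,v):
    d=P[:3,:3]@np.linalg.inv(K)@[u,v,1]; return P[:3,3],d/np.linalg.norm(d)
def onz(K,P,u,v,z):
    o,d=ray(K,P,u,v); return o+d*(z-o[2])/d[2]
def proj(K,P,p):
    q=P[:3,:3].T@(np.asarray(p)-P[:3,3]); q=K@q; return q[:2]/q[2]
def tri(rs):
    A=sum(np.eye(3)-np.outer(d,d) for o,d in rs); b=sum((np.eye(3)-np.outer(d,d))@o for o,d in rs)
    return np.linalg.solve(A,b)
def save(n,im): cv2.imwrite("pics/"+n,im[:,:,::-1])
E
python3 - <<'E'
from h import *
for n in ["scene","side","wrist"]:
    im,K,P=cam(n); save(n+"0.png",im); print(n,K.tolist(),P.round(3).tolist()); np.savez(n+"0.npz",im=im,K=K,P=P)
o=robot.get_obs(); print(o["tool_pos"],R.from_rotvec(o["tcp_rot"]).as_matrix().round(3),o["clock"])
E
```

```text
pics
scene [[519.285641730059, 0.0, 324.70251053273967], [0.0, 519.285641730059, 235.29690376004615], [0.0, 0.0, 1.0]] [[-0.878, 0.253, -0.406, 1.071], [0.478, 0.506, -0.718, 0.84], [0.024, -0.825, -0.565, 0.798], [0.0, 0.0, 0.0, 1.0]]
side [[545.5642920557374, 0.0, 321.0826207274236], [0.0, 545.5642920557374, 234.07781264367978], [0.0, 0.0, 1.0]] [[0.997, -0.068, 0.038, 0.538], [-0.076, -0.725, 0.684, -0.749], [-0.019, -0.685, -0.728, 0.903], [0.0, 0.0, 0.0, 1.0]]
wrist [[357.2638007756265, 0.0, 322.2954211832383], [0.0, 357.2638007756265, 235.34134512356403], [0.0, 0.0, 1.0]] [[0.438, 0.868, 0.233, 0.225], [0.899, -0.422, -0.116, 0.612], [-0.002, 0.26, -0.966, 0.374], [0.0, 0.0, 0.0, 1.0]]
[0.28414815 0.58406956 0.23049796] [[-0.899  0.437 -0.001]
 [ 0.437  0.899 -0.001]
 [-0.    -0.002 -1.   ]] 0.15
```

View pics/scene0.png

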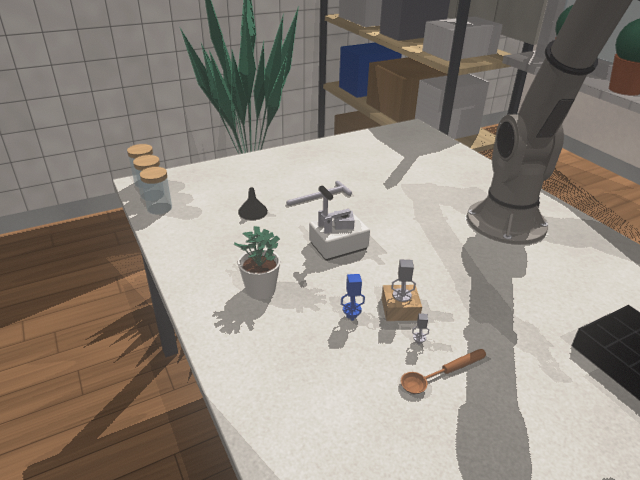

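View pics/side0.png

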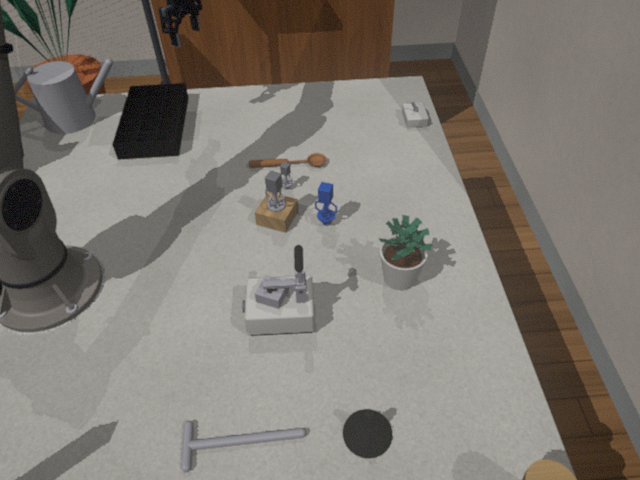

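The scene view shows three beater-like things: a grey one in the wooden stand (404,285), a blue one (353,297) and a small grey one (421,328). The one in the stand is meant, because it is not blue and is the larger of the rest. The mill is at (340,225), with the clamp closed. In the side view the mill is at (280,300) and the stand at (277,210).

```bash
python3 - <<'E'
from h import *
a=np.load("scene0.npz")["im"];b=np.load("side0.npz")["im"]
r=lambda im,x,y,w,h,s:cv2.resize(im[y:y+h,x:x+w],None,fx=s,fy=s,interpolation=cv2.INTER_CUBIC)
# 400x300 panels, 4x: 100x75
save("c1.png",np.vstack([np.hstack([r(a,285,175,100,75,4),r(b,235,240,100,75,4)]),np.hstack([r(a,360,255,100,75,4),r(b,240,160,100,75,4)])]))
E
```

```text
(no output)
```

View pics/c1.png

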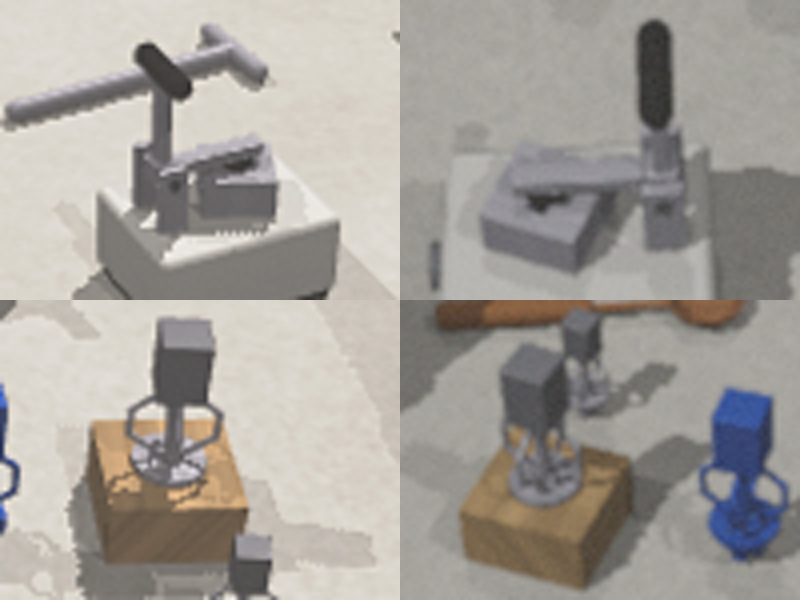

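```bash
python3 - <<'E'
from h import *
S=np.load("scene0.npz");D=np.load("side0.npz")
def t(s,d):
    rs=[ray(S["K"],S["P"],*s),ray(D["K"],D["P"],*d)]; p=tri(rs)
    print(p.round(4),[np.linalg.norm(np.cross(p-o,v)).round(4) for o,v in rs]); return p
a=t((322.5,188),(298.7,270));b=t((330,197),(298.7,246.5));t((326,192.5),(298.7,258.5))
print("bar yaw",np.degrees(np.arctan2(*(b-a)[[1,0]])), np.linalg.norm(b-a))
for u in [(256.25,291.25),(264,277.3),(289,285.5),(280,297.8)]: print("hub",onz(D["K"],D["P"],*u,.091).round(4))
print("grip top"); t((360+187/4,255+327/4-0),(240+137/4,160+60/4))
print("stand corners z.04")
for u in [(460,498),(510,437),(632,463),(585,527)]: print(onz(D["K"],D["P"],240+(u[0]-400)/4,160+(u[1]-300)/4,.04).round(4))
for u in [(504,358),(532,345),(568,355),(537,377)]: print("grip",onz(D["K"],D["P"],240+(u[0]-400)/4,160+(u[1]-300)/4,.131).round(4))
E
```

```text
[ 0.5285 -0.1405  0.1702] [np.float64(0.0023), np.float64(0.0023)]
[ 0.5332 -0.0896  0.1732] [np.float64(0.0), np.float64(0.0)]
[ 0.5309 -0.1157  0.1712] [np.float64(0.0011), np.float64(0.0011)]
bar yaw 84.69390604524881 0.05122867911250453
hub [ 0.4483 -0.1202  0.091 ]
hub [ 0.4629 -0.0881  0.091 ]
hub [ 0.5098 -0.1122  0.091 ]
hub [ 0.4922 -0.1394  0.091 ]
grip top
[0.5099 0.2611 0.0286] [np.float64(0.0291), np.float64(0.0291)]
stand corners z.04
[0.4386 0.1532 0.04  ]
[0.4674 0.2018 0.04  ]
[0.5376 0.1728 0.04  ]
[0.5088 0.123  0.04  ]
grip [0.4721 0.1654 0.131 ]
grip [0.4875 0.1748 0.131 ]
grip [0.5069 0.1645 0.131 ]
grip [0.4898 0.148  0.131 ]
```

>>> {"method": "play_rows", "body": {
  "plan": [0,-240,-272,0,0,0,-240,-272,0,0,0,-240,-272,0,0,0,-240,-272,0,0,0,-240,-272,0,0,0,-240,-272,0,0,0,-240,-272,0,0,0,-240,-272,0,0,0,-240,-272,0,0,0,-240,-272,0,0]
}}

```text
clock: 1.15
tool_pos: [0.3808, 0.2363, 0.2314]
tcp_rot: [-0.703, -3.062, -0.002]
force: [-0.0, 0.1, 1.5]
finger_gap: 0.0
grip_force: 0.0
```

>>> {"method": "play_rows", "body": {
  "plan": [0,-242,-272,0,0,0,-242,-272,0,0,0,-242,-272,0,0,0,-242,-272,0,0,0,-242,-272,0,0,0,-242,-272,0,0,0,-242,-272,0,0,0,-242,-272,0,0,0,-242,-272,0,0,0,-242,-272,0,0]
}}

```text
clock: 2.15
tool_pos: [0.4805, -0.113, 0.2308]
tcp_rot: [-0.7, -3.062, -0.001]
force: [0.6, 0.1, -0.1]
finger_gap: 0.0001
grip_force: 0.0
```

>>> {"method": "play_rows", "body": {
  "plan": [0,0,0,45,0,0,0,0,88,0,0,0,0,88,0,0,-12,6,88,0,0,-22,11,88,0,0,-32,16,88,0,0,-42,21,88,0,0,-52,26,88,0,0,-62,31,88,0,0,-65,32,88,0]
}}

```text
clock: 3.15
tool_pos: [0.5542, -0.115, 0.1434]
tcp_rot: [0.704, 3.06, 0.0]
force: [3.4, 0.4, -4.9]
finger_gap: -0.0003
grip_force: 10.1
```

>>> {"method": "play_rows", "body": {
  "plan": [0,0,0,0,0,0,10,-5,-50,0,0,48,-23,-90,0,85,85,-42,-130,0,85,85,-42,-130,0,85,85,-42,-130,0,85,85,-42,-130,0]
}}

```text
clock: 3.85
tool_pos: [0.4572, -0.1155, 0.273]
tcp_rot: [-0.705, -3.061, -0.002]
force: [-0.0, 0.2, 0.4]
finger_gap: 0.058
grip_force: 0.0
```

```bash
python3 - <<'E'
from h import *
im,K,P=cam("wrist"); save("w1.png",im); np.savez("w1.npz",im=im,K=K,P=P)
a,_,_=cam("scene");b,_,_=cam("side")
r=lambda im,x,y,w,h,s:cv2.resize(im[y:y+h,x:x+w],None,fx=s,fy=s,interpolation=cv2.INTER_CUBIC)
save("w1c.png",np.vstack([cv2.resize(im,(640,480))[:440],np.hstack([r(a,285,175,107,53,3),r(b,235,240,107,53,3)])[:,:640]]))
o=robot.get_obs();print(o["tool_pos"])
E
```

```text
[ 0.45737283 -0.11545814  0.27204462]
```

View pics/w1c.png

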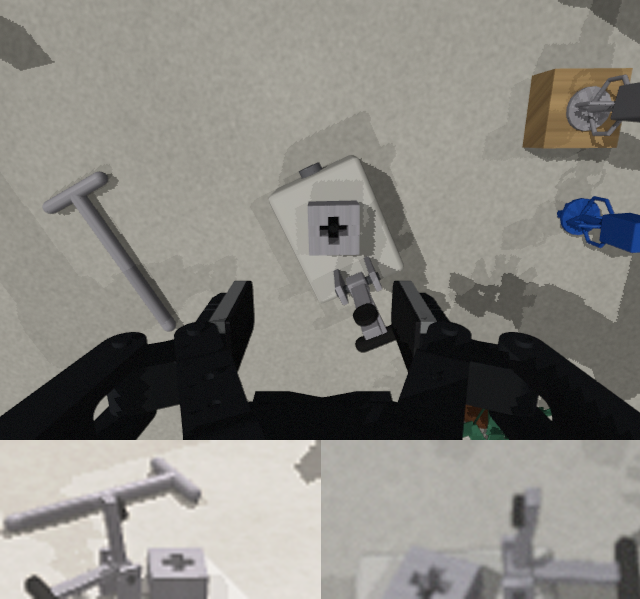

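The clamp is now thrown fully back. The cross socket is at wrist pixel (333,230), with its slots parallel to the hub's sides and nearly along the image axes. Next I measure it and move over the beater.

```bash
python3 - <<'E'
from h import *
W=np.load("w1.npz");im,K,P=W["im"],W["K"],W["P"]
g=cv2.cvtColor(im,cv2.COLOR_RGB2GRAY)[195:265,300:368]
# rectify hub-top plane: world grid 0.5mm
c=onz(K,P,333.5,230,.091); print(c)
n=160; xs=np.array([[ [c[0]+(i-n/2)*.0005,c[1]+(j-n/2)*.0005,.091] for i in range(n)] for j in range(n)])
q=np.einsum('ji,xyj->xyi',P[:3,:3],xs-P[:3,3]); q=q@K.T; uv=(q[...,:2]/q[...,2:]).astype(np.float32)
rec=cv2.remap(im,uv,None,cv2.INTER_CUBIC); rg=cv2.cvtColor(rec,cv2.COLOR_RGB2GRAY)
m=(rg<75).astype(np.uint8); k,l,s,ct=cv2.connectedComponentsWithStats(m)
for i in range(1,k):
    if s[i,4]>150:
        cc=[x for x in cv2.findContours((l==i).astype(np.uint8),0,1)[0]][0]; r=cv2.minAreaRect(cc)
        print(s[i],r, "world",c[0]+(r[0][0]-80)*.0005,c[1]+(r[0][1]-80)*.0005)
save("rec.png",cv2.resize(np.hstack([rec,cv2.cvtColor(m*255,cv2.COLOR_GRAY2RGB)]),None,fx=2.5,fy=2.5))
E
```

```text
[ 0.47722939 -0.11409737  0.091     ]
[  53   53   53   54 1599] ((79.23722076416016, 79.22262573242188), (48.10033416748047, 48.44207763671875), 19.98310661315918) world 0.4768480009527338 -0.1144860616400713
[ 13  59  42  84 397] ((32.36060333251953, 101.48202514648438), (91.702392578125, 5.7062578201293945), 65.34410095214844) world 0.45340969223691346 -0.10335636193304006
```

View pics/rec.png

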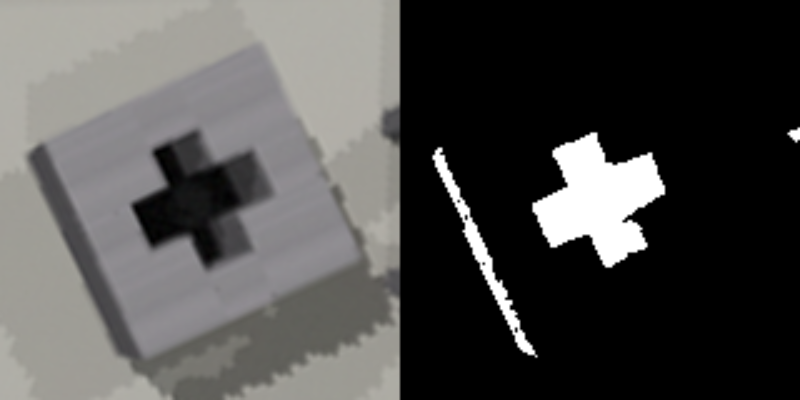

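>>> {"method": "play_rows", "body": {
  "plan": [85,50,120,0,0,85,50,120,0,0,85,50,120,0,0,85,130,250,0,0,85,130,250,0,0,85,130,250,0,0,85,130,250,0,0,85,130,250,0,0,85,130,250,0,0,85,130,250,0,0]
}}

```text
clock: 5.0
tool_pos: [0.4503, 0.1641, 0.2729]
tcp_rot: [-0.71, -3.06, 0.002]
force: [0.2, -0.1, 1.7]
finger_gap: 0.0847
grip_force: 0.0
```

Rectified view: the hub and cross sit at about 65.3° (mod 90), with the socket centre at about (0.4774, -0.1140). Next I measure the beater grip top in the same way.

```bash
cat >> h.py <<'E'
def rect(im,K,P,c,z,n=160,s=.0005):
    j,i=np.mgrid[:n,:n]; X=np.stack([c[0]+(i-n/2)*s,c[1]+(j-n/2)*s,0*i+z],-1)
    q=((X-P[:3,3])@P[:3,:3])@K.T; uv=(q[...,:2]/q[...,2:]).astype(np.float32)
    return cv2.remap(im,uv,None,cv2.INTER_CUBIC)
E
python3 - <<'E'
from h import *
im,K,P=cam("wrist"); np.savez("w2.npz",im=im,K=K,P=P)
a=rect(im,K,P,(.489,.163),.131); b=rect(im,K,P,(.489,.163),.04)
hsv=cv2.cvtColor(a,cv2.COLOR_RGB2GRAY)
save("rec2.png",cv2.resize(np.hstack([a,b]),None,fx=2.5,fy=2.5)); o=robot.get_obs(); print(o["tool_pos"],R.from_rotvec(o["tcp_rot"]).as_matrix().round(4))
E
```

```text
[0.45033813 0.16420978 0.27308436] [[-8.978e-01  4.403e-01 -3.000e-04]
 [ 4.403e-01  8.978e-01 -4.000e-04]
 [ 1.000e-04 -5.000e-04 -1.000e+00]]
```

View pics/rec2.png

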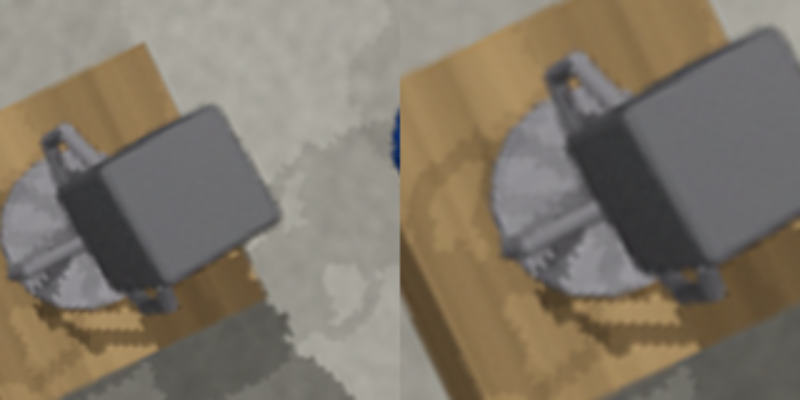

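>>> {"method": "play_rows", "body": {
  "plan": [52,-34,14,0,0.091,52,-34,14,40,0.091,52,-34,14,80,0.091,52,-34,14,120,0.091,52,-34,14,150,0.091,52,-34,14,179,0.091,52,-34,14,179,0.091,20,-34,14,179,0.091,10,-34,14,179,0.091,10,-34,14,179,0.091]
}}

```text
clock: 6.05
tool_pos: [0.4878, 0.164, 0.0959]
tcp_rot: [0.843, 3.024, 0.004]
force: [-0.3, -0.7, 1.8]
finger_gap: 0.0276
grip_force: 62.3
```

>>> {"method": "play_rows", "body": {
  "plan": [10,0,0,0,0,10,0,0,0,0,10,0,0,0,0]
}}

```text
clock: 6.35
tool_pos: [0.4879, 0.1639, 0.0959]
tcp_rot: [0.843, 3.024, 0.003]
force: [-0.8, -0.7, 6.3]
finger_gap: 0.0273
grip_force: 62.8
```

```bash
python3 - <<'E'
from h import *
o=robot.get_obs(); print({k:np.round(o[k],4) for k in ["clock","tool_pos","force","finger_gap","grip_force","joint_positions"]});M=R.from_rotvec(o["tcp_rot"]).as_matrix();print(M.round(4),np.degrees(np.arctan2(M[1,1],M[0,1])))
E
```

```text
{'clock': np.float64(6.35), 'tool_pos': array([0.4879, 0.1639, 0.0959]), 'force': array([-0.8146, -0.7   ,  6.3427]), 'finger_gap': np.float64(0.0273), 'grip_force': np.float64(62.8376), 'joint_positions': array([-0.7138,  0.3283,  0.3658,  2.0076, -0.1575,  0.8292,  0.7674])}
[[-0.8557  0.5175  0.0027]
 [ 0.5175  0.8557  0.0014]
 [-0.0016  0.0026 -1.    ]] 58.83626826666782
```

>>> {"method": "play_rows", "body": {
  "plan": [10,0,0,-40,0,10,0,0,-80,0,10,0,0,-120,0,10,-22,-40,-120,-0.113,10,-44,-80,-120,-0.113,10,-66,-120,-120,-0.113,10,-88,-160,-120,-0.113,10,-110,-200,-120,-0.113,10,-135,-243,-120,-0.113,10,-135,-243,-120,-0.113]
}}

```text
clock: 7.35
tool_pos: [0.4749, -0.1224, 0.215]
tcp_rot: [0.69, 3.063, -0.006]
force: [-0.3, -0.3, -1.7]
finger_gap: 0.0272
grip_force: 61.9
```

>>> {"method": "play_rows", "body": {
  "plan": [10,0,0,20,0,10,0,0,42,0,10,0,0,42,0,10,0,0,42,0]
}}

```text
clock: 7.75
tool_pos: [0.4763, -0.1139, 0.1724]
tcp_rot: [-0.671, -3.069, 0.0]
force: [0.5, 0.6, -1.2]
finger_gap: 0.0273
grip_force: 61.7
```

```bash
python3 - <<'E'
from h import *
im,K,P=cam("wrist"); np.savez("w3.npz",im=im,K=K,P=P)
o=robot.get_obs(); print({k:np.round(o[k],4) for k in ["clock","tool_pos","force","finger_gap","grip_force","joint_positions"]});M=R.from_rotvec(o["tcp_rot"]).as_matrix();print(M.round(4),np.degrees(np.arctan2(M[1,1],M[0,1])))
A,Ka,Pa=cam("scene");B,Kb,Pb=cam("side")
r=lambda im,x,y,w,h,s:cv2.resize(im[y:y+h,x:x+w],None,fx=s,fy=s,interpolation=cv2.INTER_CUBIC)
save("v3.png",np.hstack([r(im,220,100,200,300,2),np.vstack([r(A,290,165,100,75,4),r(B,225,225,100,75,4)])]))
E
```

```text
{'clock': np.float64(7.8), 'tool_pos': array([ 0.477 , -0.1141,  0.1731]), 'force': array([-0.7274, -0.1749, -1.4441]), 'finger_gap': np.float64(0.0274), 'grip_force': np.float64(61.6968), 'joint_positions': array([-0.3755,  0.1972,  0.5931,  1.9911, -0.1318,  0.9893,  1.4213])}
[[-9.087e-01  4.174e-01  1.100e-03]
 [ 4.174e-01  9.087e-01  0.000e+00]
 [-1.000e-03  5.000e-04 -1.000e+00]] 65.32940751435618
```

View pics/v3.png

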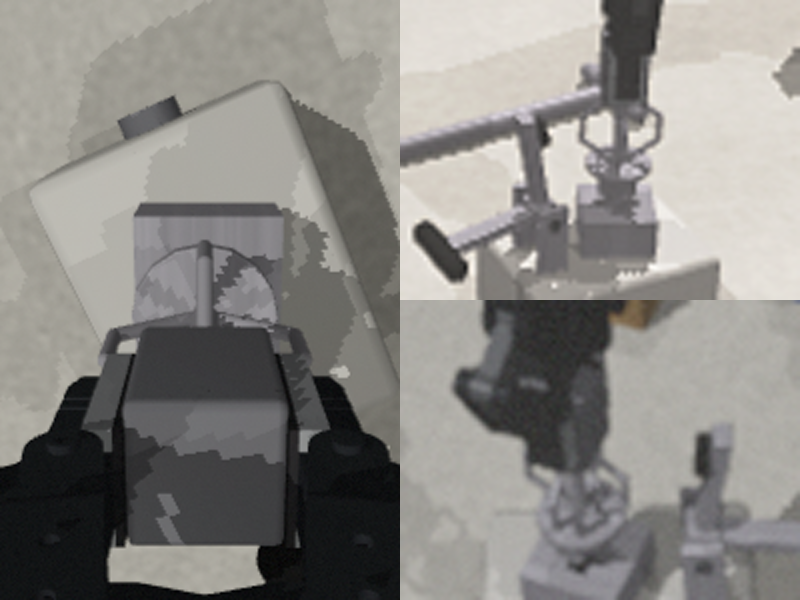

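The beater hangs upright just above the hub, with its fins square to it. In the crop the hub spans x 134–284 and the collar 135–275, which hints at about 1 mm of lateral offset. I'll check with edge profiles.

```bash
python3 - <<'E'
from h import *
W=np.load("w3.npz");im,K,P=W["im"],W["K"],W["P"]; g=cv2.GaussianBlur(cv2.cvtColor(im,cv2.COLOR_RGB2GRAY),(3,3),0).astype(int)
for r in (203,206,210,214): print(r,"L",g[r,280:294].tolist(),"R",g[r,352:370].tolist())
for r in (250,255,258): print(r,"L",g[r,280:296].tolist(),"R",g[r,350:366].tolist())
for z,n in ((.091,"hub"),(.117,"collar")): print(n,proj(K,P,[.477,-.1141,z]))
E
```

```text
203 L [187, 187, 187, 185, 184, 182, 179, 176, 157, 117, 88, 81, 81, 81] R [83, 82, 82, 82, 82, 89, 112, 143, 157, 153, 149, 150, 156, 167, 176, 182, 185, 186]
206 L [179, 178, 177, 176, 176, 174, 159, 125, 95, 84, 83, 83, 83, 83] R [85, 85, 85, 83, 83, 83, 82, 84, 91, 100, 105, 106, 109, 124, 141, 144, 145, 159]
210 L [176, 176, 176, 176, 175, 171, 162, 153, 151, 152, 150, 150, 151, 152] R [136, 137, 137, 137, 135, 134, 134, 133, 132, 123, 111, 106, 107, 110, 116, 124, 129, 130]
214 L [176, 176, 176, 176, 176, 173, 164, 154, 151, 152, 151, 150, 151, 152] R [136, 137, 138, 137, 136, 134, 134, 133, 129, 120, 110, 106, 106, 109, 116, 125, 129, 129]
250 L [176, 176, 176, 176, 176, 175, 166, 150, 142, 141, 142, 145, 149, 152, 151, 146] R [136, 137, 137, 138, 139, 140, 132, 114, 103, 102, 103, 106, 108, 106, 105, 105]
255 L [176, 176, 176, 176, 175, 166, 150, 142, 142, 145, 149, 150, 150, 151, 151, 150] R [151, 153, 154, 153, 152, 150, 146, 131, 109, 100, 102, 104, 105, 105, 105, 105]
258 L [177, 177, 177, 177, 175, 165, 149, 141, 141, 142, 144, 145, 146, 145, 142, 140] R [146, 140, 137, 138, 142, 148, 148, 138, 119, 104, 102, 104, 105, 105, 105, 105]
hub [323.46788526 243.06113957]
collar [323.57765668 255.51997725]
```

>>> {"method": "play_rows", "body": {
  "plan": [10,0,1,0,0,10,0,1,4,0,10,0,1,6,0,10,0,1,8,0,10,0,1,10,0,10,0,1,10,0]
}}

```text
clock: 8.5
tool_pos: [0.4766, -0.1132, 0.1619]
tcp_rot: [-0.671, -3.068, 0.0]
force: [-0.2, -1.3, -1.1]
finger_gap: 0.0272
grip_force: 61.8
```

>>> {"method": "play_rows", "body": {
  "plan": [10,0,0,3,0,10,0,0,6,0,10,0,0,9,0,10,0,0,11,0,10,0,0,13,0,10,0,0,14,0,10,0,0,14,0]
}}

```text
clock: 9.2
tool_pos: [0.4772, -0.1133, 0.1486]
tcp_rot: [0.671, 3.068, 0.0]
force: [-1.5, -0.1, 5.4]
finger_gap: 0.0275
grip_force: 62.6
```

>>> {"method": "play_rows", "body": {
  "plan": [10,0,0,1,0,10,0,0,2,0,10,0,0,3,0,10,0,0,4,0,10,0,0,4,0,10,0,0,4,0]
}}

```text
clock: 9.8
tool_pos: [0.4775, -0.1135, 0.1468]
tcp_rot: [0.672, 3.068, 0.003]
force: [-6.0, 0.6, 20.3]
finger_gap: 0.0273
grip_force: 65.0
```

```bash
python3 - <<'E'
from h import *
A,_,_=cam("scene");B,_,_=cam("side"); o=robot.get_obs(); print(o["force"],o["tool_pos"],o["grip_force"])
r=lambda im,x,y,w,h,s:cv2.resize(im[y:y+h,x:x+w],None,fx=s,fy=s,interpolation=cv2.INTER_CUBIC)
save("v4.png",np.hstack([r(A,290,165,100,75,4),r(B,225,225,100,75,4)]))
E
```

```text
[-5.21869376  1.27595808 20.47691218] [ 0.47749863 -0.11356708  0.14678268] 65.04064321517944
```

View pics/v4.png

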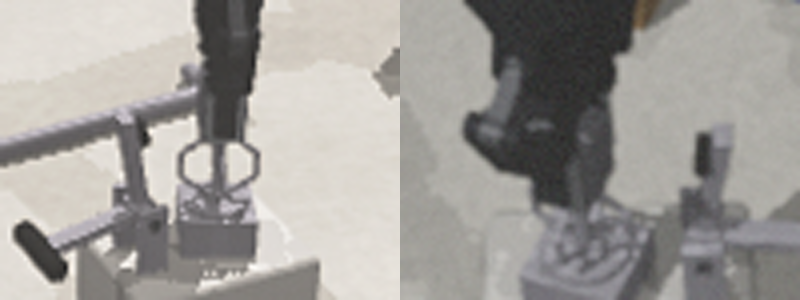

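The collar (scene crop, around (215,200)) lies flat on the hub's top, the clamp is back, and the arm is pressing at 20 N. Handing in.

```bash
python3 -c "
from cell import robot
print(robot.finish_job())"
```

```text
the job is handed in; nothing more can be done
None
```

I threw the clamp fully back and pushed the beater home in the socket, and I handed the job in at about 10 s with the arm still gripping it and pressing down at about 20 N; the hand-in returned no verdict.

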